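# Index the face plate onto its locating pin

### The job

Get the round face plate of the small setting fixture ready for its lock screw: turn the plate with a fingertip (its upright peg is there to push against) until the notch in its rim stands over the pin on the fixture's ear, then press down on the middle of the plate until it is fully home on the pin. It sits on a return spring, so finish with the fingertip still pressing it home and keep it there. The plate is only to be pushed and pressed: do not lift it, and leave the things lying around undisturbed.

Things in the scene. Friction and masses are not known exactly. Their poses are not given: they have to be found in the camera images.
- fixture: Dark steel fixture base fixed to the bench: a drum 128 mm in diameter (136 mm at its foot) and 44 mm high. Origin at the centre of its underside, z up. Along its -x a square ear, 26 mm wide and as high, reaches 75 mm from the centre and carries the locating pin; along its +x a small knurled lock screw, to 79 mm from the centre (leave it alone). A round spindle (14 mm in diameter, hidden under the plate) stands at the centre.
- pin_tip (a point): Tip of the fixed steel locating pin, 49 mm from the fixture's centre along the fixture's -x, 54 mm above the bench. The pin is 8 mm in diameter and 10 mm tall, its top 4 mm tapered to 3 mm.
- face_plate: Loose round aluminium plate, 110 mm in diameter, 10 mm thick, about 0.14 kg. It turns without end and slides on the fixture's spindle. Origin: centre of its underside, z up. The notch lies along its -x, the finger peg along its +x. Underside 58 mm above the bench at the start (carried by the spring, 4 mm clear of the pin), 46 mm when fully home, which needs its yaw equal to the fixture's within 0.04 rad.
- spring_plate (a joint): Return spring under the face plate: 0 up, 0.012 m when the plate is home. The press takes about 2.5 N to start and 6.5 N at the bottom; the spring lifts the plate again when let go. If the notch is more than about 0.08 rad off the pin, the plate stops on the pin after 4 mm; the pin's taper pulls in less than that.
- notch (a point): Middle of the notch at the level of the plate's upper face: 49 mm from the plate's centre along the plate's -x. The notch is 12 mm wide and its floor is 42 mm from the centre.
- finger_peg (a point): Centre of the top of the steel peg to push against: 10 mm in diameter, 18 mm tall above the plate's upper face, 42 mm from the plate's centre along the plate's +x.
- boss_top (a point): Centre of the flat top of the hub boss (26 mm in diameter), 34 mm above the plate's underside: the place to press.
- brass_oiler: Bystander: small brass pot with lid, 31 mm across, 34 mm tall; origin at its underside.
- green_wax_ring_0: Bystander: green wax ring, 26 mm across, 14 mm tall; origin at its underside.
- tweezers_1: Bystander: steel tweezers, 122 mm long along their y, 9 mm high; origin at their underside.

How it is judged (in metres and radians):
At the end, for the whole second after the job is handed in: The plate is home on the pin (its underside within 2.5 mm of the seat), level within 0.06 rad, its notch within 5 mm of the pin and its centre within 4 mm of the fixture's, at rest, and the fingers are still pressing on it with more than 2 N (z of face_plate in the frame of fixture below 0.0485 m and horizontal distance between notch and pin_tip below 0.005 m and horizontal distance between face_plate and fixture below 0.004 m and angle between face_plate's own z axis and vertical below 0.06 rad and contact force between the fingers and face_plate above 2 N and linear speed of face_plate below 0.02 m/s); the arm keeps its last pose, push and grip.
It fails at once if the face plate is lifted off its spring (z of face_plate in the frame of fixture above 0.066 m).
It fails at once if a bystander is moved by more than 20 mm (distance of any of brass_oiler, green_wax_ring_0, tweezers_1 from where it was at the start of the episode above 0.02 m).
It also fails if it takes over 72 s, if anything falls off the work surface, if the arm or the gripper's body presses on something with over 40 N, if the wrist force passes 120 N, or if a joint passes its speed limit or range.

### The arm

A 6-joint arm with a two-finger parallel gripper is mounted at the origin on a cart in front of the work surface, level with it; the furniture and walls round the work are solid. World frame = base frame: x ahead of the robot, y to its left, z up, the work surface at z = 0. Lengths are in mm, angles in degrees, forces in N, time in s.
With the tool pointing down it reaches from about 200 to 875 mm from the base axis. Payload 3.4 kg.
Tool frame: the origin (TCP) lies midway between the tips of the shut fingers; the grasp point (between the pads) lies 19 mm behind it; z points along the fingers, x is the direction in which the jaws open and shut, and the axes are right-handed (so a half turn about z gives the same grasp; the last joint's range is limited). The gripper opens to 94 mm and grips with 3 to 60 N. Pads are 16 mm wide; open, the fingers measure 119 mm over their backs; the gripper's body (75 mm by 177 mm) begins 78 mm behind the grasp point.
Start: joints at [-75.516, 15.808, 86.224, -0, 77.962, -6.933], TCP at [209.966, -535.331, 205.493] pointing down, gripper open.
Joint ranges: [-165.64, 165.64], [-43.16, 119.46], [12.63, 154.43], [-67.54, 247.53], [6.08, 155.33], [-154.97, 154.97]. Speed limits (degrees/s): [147.25, 147.25, 180, 180, 180, 180].

### API

Orientations are given as [roll, pitch, yaw] about the fixed x, y, z axes, in that order (R = Rz(yaw) Ry(pitch) Rx(roll)).
In Python, from plant import status, optics, hand_in gives the robot as it stands.
- The arm moves only by the tool send_rows, never from a script. Its argument "series" is a list of rows, each a list of 5 numbers: the shift along the world's x, y, z in m, then the turn about the world's z in degrees, then the opening in per cent of the stroke, from 0 (shut) to 100 (fully open). A call has 1 to 8 rows; each row shifts and turns the pose as measured when the row begins; what a row does not reach is not made up. A row lasts 1/8 s, in which the tool goes at most 62.5 mm and 10.7 degrees, less where a joint would pass 70% of its speed; a pose out of reach is approached as far as the arm can. A call is refused whole if a number of a shift passes 0.0625 or a number of a turn 10.7, either way. A call with a gripper value outside its range is refused whole. The fingers move at their own pace and stop on an object; "force" is the grip in N (left out, the last holds). Time passes only in rows, so rows that do not move let the fingers close. It gives the time, the measured TCP pose, the force and the opening at its end, in the units of the state.
- status.state(): the state, without advancing time (a new reading comes with each control period).
- optics.get_image(name): name is "side" or "top" or "wrist"; returns (picture, depth): 420x560x3 uint8, red, green, blue; 420x560 float32, mm along the optical axis (not along the pixel's ray), 0 where there is no reading.
- optics.camera_params(name): a dict with "camera_matrix" (3x3 intrinsics, pixels), "position" and "rotation" of the camera in the world; the wrist camera has in their place "tool_from_camera" (4x4, takes a point from camera to tool coordinates, whose origin is the TCP and whose axes are the tool frame's). Camera axes: x right, y up, looking along -z (the intrinsics and any distortion apply to the point x, -y, -z); pixel columns grow to the right and rows downward; lengths in mm; the calibration is good to about 2 mm. A picture is of the moment at which its call begins: read the wrist's pose just before it. camera_params takes no time and is no camera call.
- hand_in(): hands the job in, once; it reports no verdict.
The state is a dict: "t": time; "joint_positions": joint angles; "dq": joint speeds; "tau": joint torques, N m; "tool_pos": TCP position; "eef_rot": TCP orientation; "contact_force": force on the tool from outside, world axes, zero at the start; "torque": the same for the moment, N m; "opening": finger opening in mm.
Only numpy, scipy, OpenCV 4.12 (cv2) and the standard library are available. Lean on these libraries where they do the work, as an engineer would, in place of code of your own. Each camera call takes 0.05 s, during which the arm holds its last target.

## Working session

There is one attempt and no reset: what is moved stays moved. The work goes in short steps, Python scripts to look and compute and a tool call to move; the robot and the scene stay as the last step left them, time stands still between calls to the robot, and variables do not carry over. Pictures are saved under pics/ and viewed, and the job is handed in when it is done.

Besides the shell and the picture viewer there is one more tool, called after "Emit:" as name([rows], argument=value, ...), one row to a line, values as JSON. send_rows: Moves the arm, as the interface text tells. Its arguments: {"type":"object","properties":{"series":{"type":"array","items":{"type":"array","items":{"type":"number"}}},"force":{"type":"number"}},"required":["series"]}

```bash
mkdir -p pics; ls; cat > h.py <<'E'
import numpy as np, cv2
from plant import status, optics
def grab(name,fn):
    s=status.state(); p,d=optics.get_image(name); cv2.imwrite('pics/'+fn+'.png',p[:,:,::-1]); np.save('pics/'+fn+'.npy',d); return p,d,s
E
python3 - <<'E'
from h import *
for n in ['top','side']:
    p,d,s=grab(n,n+'0'); c=optics.camera_params(n); print(n,{k:np.round(np.array(v),3).tolist() if not isinstance(v,str) else v for k,v in c.items()})
print(s)
E
```

```text
pics
top {'camera_matrix': [[441.147, 0.0, 276.742], [0.0, 441.147, 205.263], [0.0, 0.0, 1.0]], 'position': [491.54, -295.592, 947.988], 'rotation': [4.672, 1.569, -90.296]}
side {'camera_matrix': [[470.859, 0.0, 274.072], [0.0, 470.859, 211.898], [0.0, 0.0, 1.0]], 'position': [454.923, -931.431, 631.789], 'rotation': [50.034, 0.992, -9.017]}
{'t': 0.05, 'joint_positions': array([-7.55161584e+01,  1.58451096e+01,  8.62935331e+01, -1.64276858e-03,
        7.79625672e+01, -6.93365470e+00]), 'dq': array([ 0.00931928,  0.00310297, -0.0886845 , -0.00228799,  0.05509873,
        0.00920806]), 'tau': array([ 2.43589719e-03, -4.05824053e+01, -2.38047802e+01,  7.05722929e-02,
        2.95319699e-02, -3.56038220e-05]), 'tool_pos': array([ 209.80135137, -534.74895556,  204.64149412]), 'eef_rot': array([-1.79989376e+02,  1.00663563e-01, -6.85821504e+01]), 'contact_force': array([-0.06976798, -0.59036035, -0.5478021 ]), 'torque': array([ 0.0172082 ,  0.03081267, -0.01980901]), 'opening': 94.20710296777935}
```

View pics/top0.png

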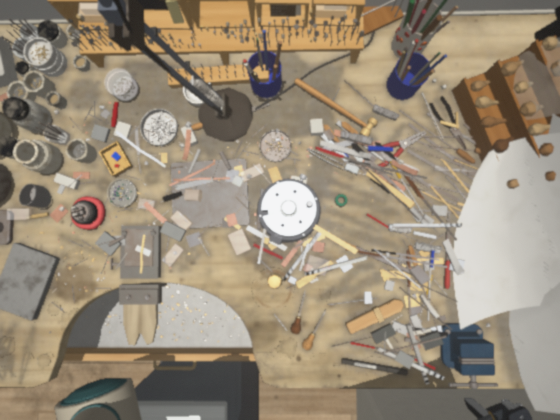

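View pics/side0.png

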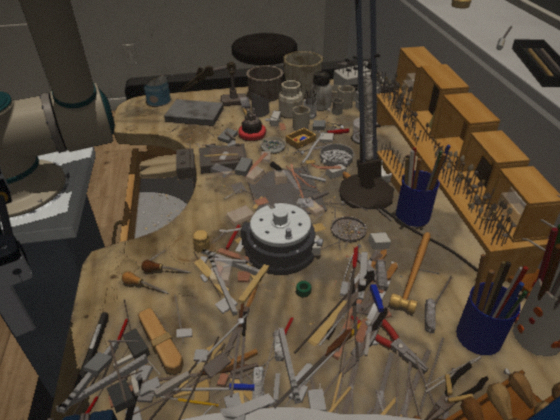

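```bash
python3 - <<'E'
import cv2
a=cv2.imread('pics/top0.png')[160:260,230:350]; cv2.imwrite('pics/t1.png',cv2.resize(a,(720,600),interpolation=cv2.INTER_CUBIC))
a=cv2.imread('pics/side0.png')[185:285,225:345]; cv2.imwrite('pics/s1.png',cv2.resize(a,(720,600),interpolation=cv2.INTER_CUBIC))
E
```

```text
(no output)
```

View pics/t1.png

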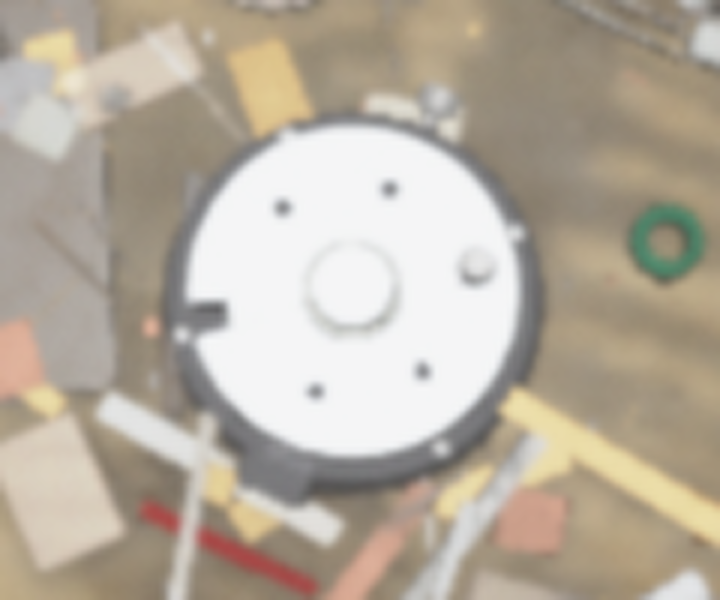

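View pics/s1.png

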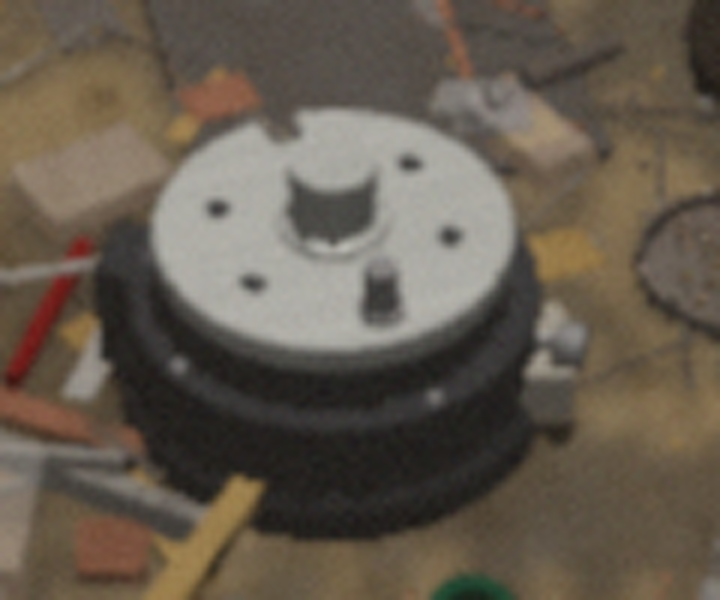

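```bash
cat >> h.py <<'E'
from scipy.spatial.transform import Rotation as Ro
def RT(name):
    c=optics.camera_params(name); return np.array(c['camera_matrix']),Ro.from_euler('xyz',c['rotation'],degrees=True).as_matrix(),np.array(c['position'])
def onz(name,u,v,z):
    K,R,t=RT(name); r=R@np.array([(u-K[0,2])/K[0,0],-(v-K[1,2])/K[1,1],-1]); return t+r*(z-t[2])/r[2]
def proj(name,P):
    K,R,t=RT(name); q=R.T@(np.array(P,float)-t); return K[0,2]+K[0,0]*q[0]/-q[2], K[1,2]-K[1,1]*q[1]/-q[2]
E
python3 - <<'E'
from h import *
print(optics.camera_params('top').keys())
T=lambda u,v,z:onz('top',230+u/6-.4,160+v/6-.4,z)
S=lambda u,v,z:onz('side',225+u/6-.4,185+v/6-.4,z)
print('plate centre', T(354,289,68), S(333,232,68))
print('boss',T(350,287,92),S(332,168,92))
print('peg',T(477,262,86),S(381,268,86))
print('notch',T(208,315,68),S(280,128,68))
print('ear outer',T(275,478,44)); print('screw',T(437,100,35),S(570,340,35))
print('ring',T(667,240,14))
d=np.load('pics/top0.npy');print(d[208,289],d[220,320])
E
```

```text
dict_keys(['camera_matrix', 'position', 'rotation'])
plate centre [ 558.40785209 -295.54762894   68.        ] [ 556.45210806 -299.00715556   68.        ]
boss [ 557.24387778 -294.25717778   92.        ] [ 556.62164765 -297.53049166   92.        ]
peg [ 565.58538253 -335.73688213   86.        ] [ 564.20444289 -337.09545333   86.        ]
notch [ 550.06406135 -246.806796     68.        ] [ 548.25210156 -247.10150789   68.        ]
ear outer [ 495.85543342 -268.16852011   44.        ]
screw [ 626.57425978 -324.8631886    35.        ] [ 625.33726382 -323.94435091   35.        ]
ring [ 579.06333715 -406.16070179   14.        ]
861.2079 946.17914
```

```bash
python3 - <<'E'
from h import *
c=optics.camera_params('wrist');print(c)
p,d,s=grab('wrist','w0')
E
```

```text
{'camera_matrix': array([[327.94593434,   0.        , 278.67889727],
       [  0.        , 327.94593434, 204.26942946],
       [  0.        ,   0.        ,   1.        ]]), 'tool_from_camera': array([[ 9.99999737e-01,  3.82317563e-04, -6.16458087e-04,
        -1.53025853e+00],
       [ 1.96139717e-04, -9.60687663e-01, -2.77631367e-01,
        -8.12655210e+01],
       [-6.98367026e-04,  2.77631173e-01, -9.60687485e-01,
        -1.80764280e+02],
       [ 0.00000000e+00,  0.00000000e+00,  0.00000000e+00,
         1.00000000e+00]])}
```

View pics/w0.png

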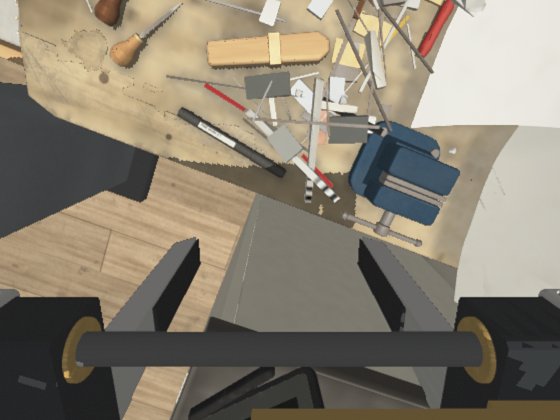

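Emit:
send_rows([
  [0.04,0.028,0.005,0,0],
  [0.04,0.028,0.005,0,0],
  [0.04,0.028,0.005,0,0],
  [0.04,0.028,0.005,0,0],
  [0.04,0.028,0,0,0],
  [0.04,0.028,0,0,0],
  [0.04,0.028,0,0,0],
  [0.03,0.02,0,0,0],
], force=20)

```text
t: 1.15
tool_pos: [525.5, -312.6, 222.5]
eef_rot: [179.9, 0.3, -69.0]
contact_force: [0.3, 0.3, 0.3]
opening: 17.5
```

```bash
python3 - <<'E'
from h import *
p,d,s=grab('wrist','w1');print(s['t'],s['tool_pos'],s['eef_rot'],s['opening'])
np.save('pics/w1s.npy',np.r_[s['tool_pos'],s['eef_rot']])
E
```

```text
1.15 [ 525.48390768 -312.60167697  222.48973314] [179.9239373    0.26823832 -68.96495582] 17.45878193154756
```

View pics/w1.png

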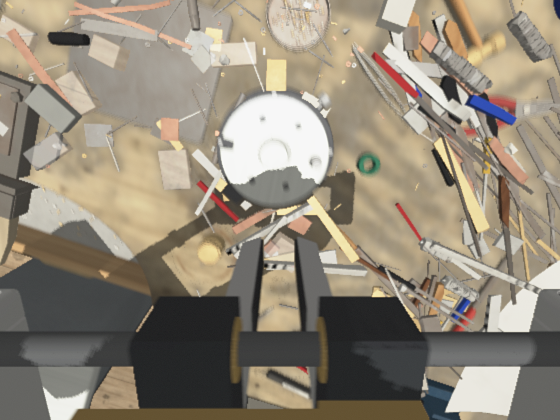

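```bash
cat >> h.py <<'E'
def wonz(s,u,v,z):
    c=optics.camera_params('wrist');K=c['camera_matrix'];T=c['tool_from_camera']
    R=Ro.from_euler('xyz',s[3:],degrees=True).as_matrix()
    r=R@T[:3,:3]@np.array([(u-K[0,2])/K[0,0],-(v-K[1,2])/K[1,1],-1]); o=np.array(s[:3])+R@T[:3,3]
    return o+r*(z-o[2])/r[2]
def crop(fn,u0,v0,w,h,k,out):
    a=cv2.imread('pics/'+fn+'.png')[v0:v0+h,u0:u0+w]; cv2.imwrite('pics/'+out+'.png',cv2.resize(a,(w*k,h*k),interpolation=cv2.INTER_CUBIC))
E
python3 -c "
from h import *
crop('w1',208,85,130,120,5,'w1c')"
```

```text
(no output)
```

View pics/w1c.png

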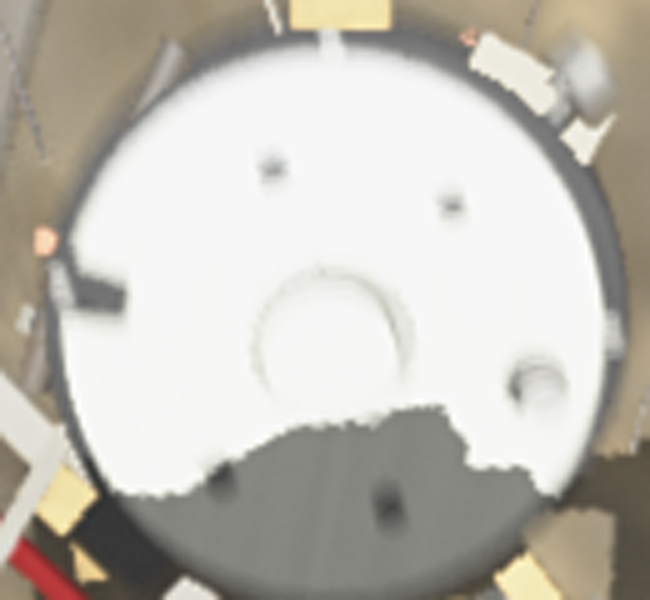

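```bash
python3 - <<'E'
from h import *
s=np.load('pics/w1s.npy')
W=lambda u,v,z:np.round(wonz(s,208+u/5-.4,85+v/5-.4,z),1)
c=W(333,322,68);print('c',c,'boss',W(330,343,92))
a=lambda p,q:np.degrees(np.arctan2(*(p-q)[1::-1]))
for n,p in dict(peg=W(542,380,86),notch=W(100,294,68),knob=W(585,75,35),ear=W(118,535,44)).items(): print(n,p,a(p,c),np.linalg.norm(p-c))
# drum notch marks at z44?
for q in [(332,42),(58,285),(615,333)]:
  p=W(*q,44);print(p,a(p,c),np.linalg.norm((p-c)[:2]))
E
```

```text
c [ 562.8 -291.2   68. ] boss [ 561.7 -291.4   92. ]
peg [ 569.  -332.5   86. ] -81.46245061320533 45.47669732951153
notch [ 551.2 -245.2   68. ] 104.1534125878513 47.440067453577655
knob [ 627.4 -323.7   35. ] -26.70678441800309 79.48842683057705
ear [ 498.  -263.5   44. ] 156.85478731655226 74.44682666171872
[ 614.  -271.1   44. ] 21.433885894181618 55.004090756961006
[ 546.2 -233.5   44. ] 106.05026108607366 60.04040306327062
[ 579.9 -349.9   44. ] -73.7585377769577 61.1400032711808
```

```bash
python3 - <<'E'
from h import *
T=lambda u,v,z:onz('top',230+u/6-.4,160+v/6-.4,z)[:2]
M=[T(*q,44) for q in [(287,133),(515,232),(442,448),(183,335)]]
print(np.round(M,1)); 
a=lambda d:np.degrees(np.arctan2(d[1],d[0]))
print(np.linalg.norm(M[0]-M[2]),np.linalg.norm(M[1]-M[3]),(M[0]+M[2])/2,(M[1]+M[3])/2,a(M[0]-M[2]),a(M[1]-M[3]))
E
```

```text
[[ 614.3 -272.9]
 [ 579.4 -350.8]
 [ 505.7 -325.1]
 [ 544.9 -236.9]]
120.4269365083074 119.03759398721773 [ 559.99767708 -298.98796493] [ 562.13050797 -293.84103321] 25.690828153122986 -73.12758776119534
```

Emit:
send_rows([
  [0.008,-0.014,0,-5.5,0],
  [0.008,-0.014,0,-5.5,0],
  [0,0,-0.03,0,0],
  [0,0,-0.03,0,0],
  [0,0,-0.03,0,0],
  [0,0,-0.03,0,0],
  [0,0,0,0,0],
])

```text
t: 2.08
tool_pos: [545.6, -336.8, 96.7]
eef_rot: [-179.9, 0.5, -80.0]
contact_force: [0.1, 0.1, 0.4]
opening: 0.7
```

```bash
python3 - <<'E'
from h import *
p,d,s=grab('wrist','w2');print(s['t'],s['tool_pos'],s['eef_rot'],s['opening'],s['contact_force'])
E
```

```text
2.075 [ 545.59742456 -336.81720452   96.68309443] [-179.9391701     0.48286716  -79.97552695] 0.6525628962352088 [0.07247841 0.05470514 0.3626152 ]
```

View pics/w2.png

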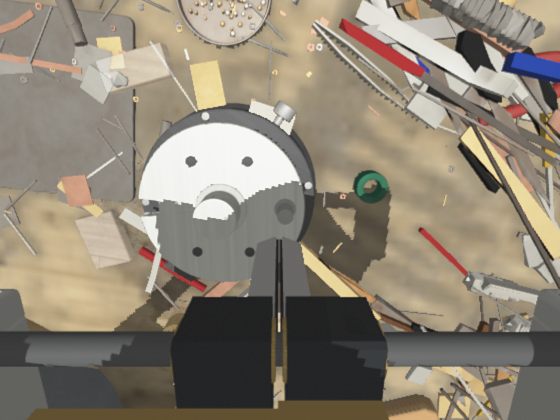

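```bash
python3 - <<'E'
from h import *
crop('w2',130,90,190,160,4,'w2c')
s=[545.6,-336.8,96.7,-179.94,.48,-79.98]
print(wonz(s,285,212,86),wonz(s,218,205,92),wonz(s,279,240,96.7))
E
```

```text
[ 566.43787109 -335.48942764   86.        ] [ 565.57126588 -295.40640778   92.        ] [ 551.99296256 -334.38686269   96.7       ]
```

View pics/w2c.png

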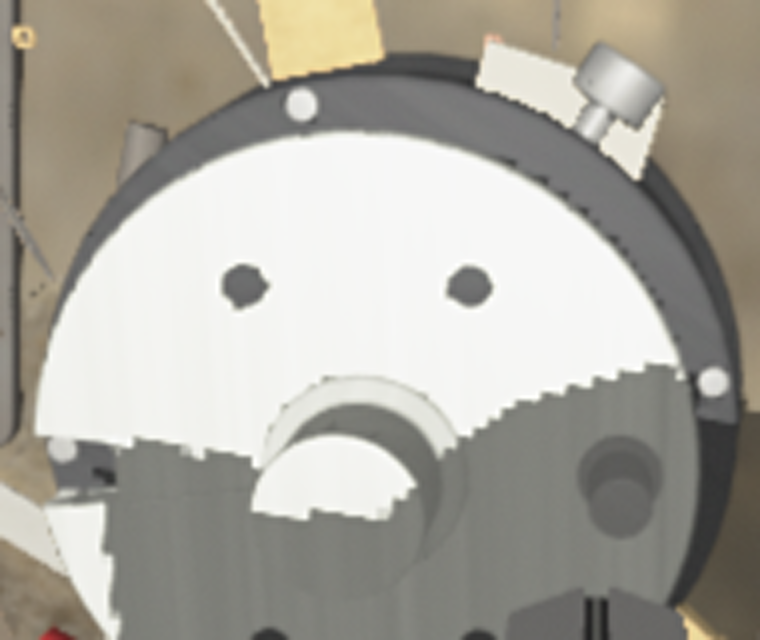

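Emit:
send_rows([
  [-0.004,-0.004,0,0,0],
  [0,0,-0.012,0,0],
  [0,0,-0.012,0,0],
  [0,0,0,0,0],
])

```text
t: 2.62
tool_pos: [544.2, -343.7, 76.7]
eef_rot: [-179.6, 0.0, -80.0]
contact_force: [-0.1, 0.8, 0.1]
opening: 0.5
```

```bash
python3 - <<'E'
import numpy as np
c=np.array([559,-295.]);L=None
for t in range(-80,-23,7):
    a=np.radians(t);p=c+[42*np.cos(a)+13*np.sin(a),42*np.sin(a)-13*np.cos(a)];print(t,p.round(1),None if L is None else (p-L).round(1));L=p
E
```

```text
-80 [ 553.5 -338.6] None
-73 [ 558.8 -339. ] [ 5.4 -0.3]
-66 [ 564.2 -338.7] [5.4 0.3]
-59 [ 569.5 -337.7] [5.3 1. ]
-52 [ 574.6 -336.1] [5.1 1.6]
-45 [ 579.5 -333.9] [4.9 2.2]
-38 [ 584.1 -331.1] [4.6 2.8]
-31 [ 588.3 -327.8] [4.2 3.3]
-24 [ 592.1 -324. ] [3.8 3.8]
```

Emit:
send_rows([
  [0.009,0.004,-0.001,0,0],
  [0.0054,0.001,0,7,0],
  [0.0054,0.0003,0,7,0],
  [0.0053,0.001,0,7,0],
  [0.0051,0.0016,0,7,0],
])

```text
t: 3.25
tool_pos: [577.6, -334.4, 76.2]
eef_rot: [-179.5, 0.0, -51.0]
contact_force: [-0.9, 0.7, -0.8]
opening: 0.2
```

```bash
python3 - <<'E'
from h import *
p,d,s=grab('wrist','w3');print(s['t'],s['tool_pos'],s['eef_rot'],s['opening'],s['contact_force'])
crop('w3',130,90,190,160,4,'w3c')
E
```

```text
3.25 [ 577.64551638 -334.36849169   76.18512035] [-1.79499166e+02  1.32750471e-02 -5.10427411e+01] 0.1566631185353974 [-0.85298169  0.70944057 -0.82666413]
```

View pics/w3c.png

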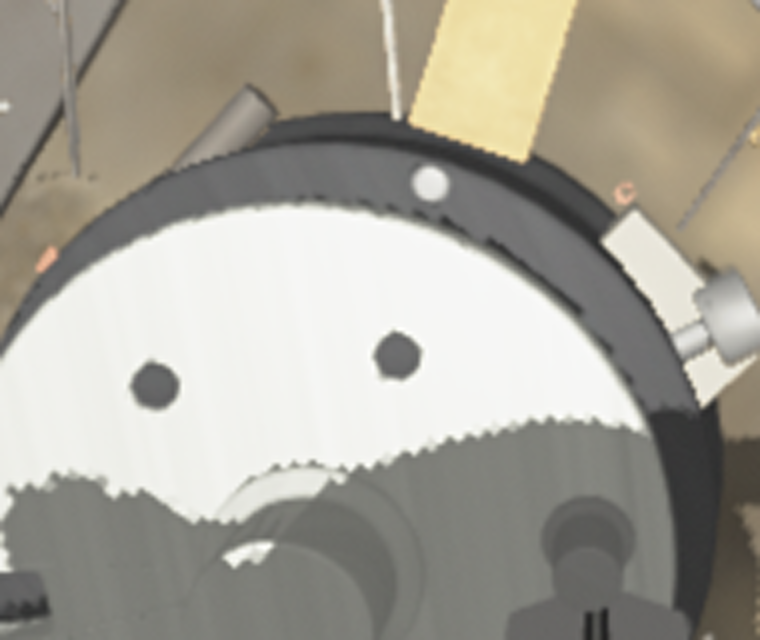

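Emit:
send_rows([
  [0.004,0.002,0,7,0],
  [0.0038,0.0022,0,7,0],
  [0.0025,0.002,0,5,0],
  [0,0,0,0,0],
  [0,0,0,0,0],
])

```text
t: 3.92
tool_pos: [591.4, -327.0, 76.7]
eef_rot: [-179.5, -0.1, -31.7]
contact_force: [-0.3, -0.6, -0.8]
opening: 0.2
```

```bash
python3 - <<'E'
from h import *
p,d,s=grab('wrist','w4');print(s['t'],s['tool_pos'],s['eef_rot'],s['opening'],s['contact_force'])
grab('top','t4');grab('side','s4')
t=cv2.imread('pics/t4.png')[160:260,230:350]; t=cv2.resize(t,None,fx=5,fy=5,interpolation=2)
q=cv2.imread('pics/s4.png')[185:285,225:285]; q=cv2.resize(q,None,fx=3,fy=5,interpolation=2)
cv2.imwrite('pics/c4.png',np.hstack([t,q]))
E
```

```text
3.925 [ 591.41475357 -326.95424213   76.6907297 ] [-1.79456767e+02 -1.19599040e-01 -3.17070236e+01] 0.2014198462155714 [-0.32023976 -0.63913039 -0.84881361]
```

View pics/c4.png

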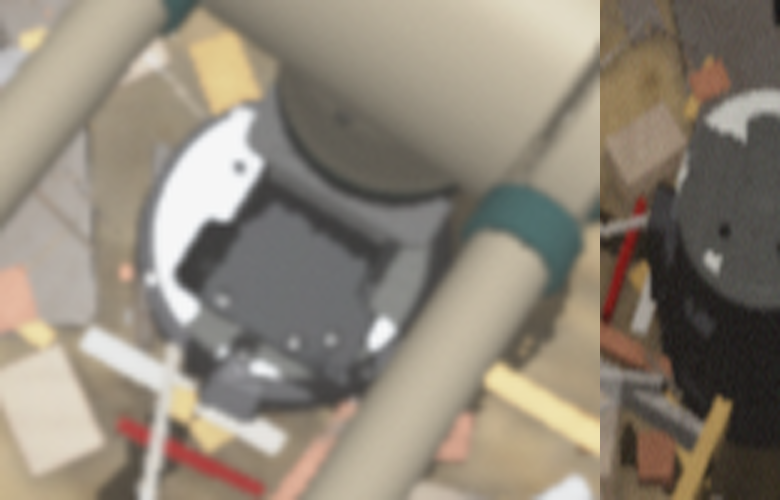

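View pics/w4.png

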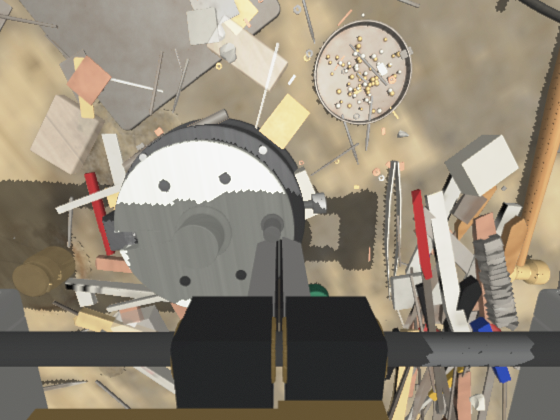

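```bash
python3 - <<'E'
from h import *
crop('w4',90,180,80,90,7,'w4c');crop('w4',90,110,240,160,3,'w4d')
E
```

```text
(no output)
```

View pics/w4c.png

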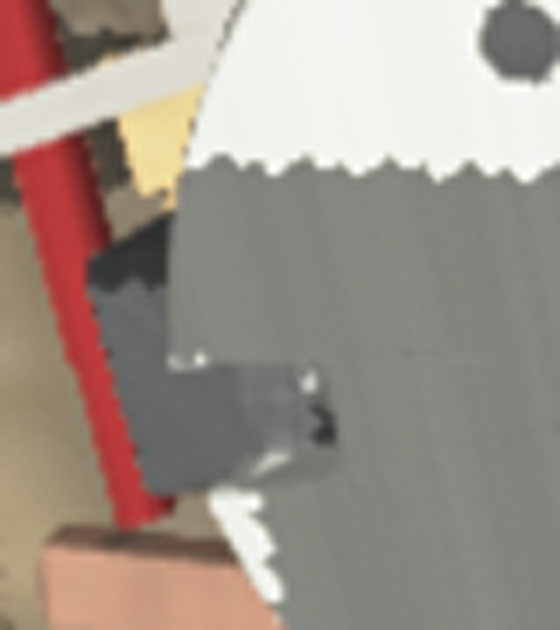

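View pics/w4d.png

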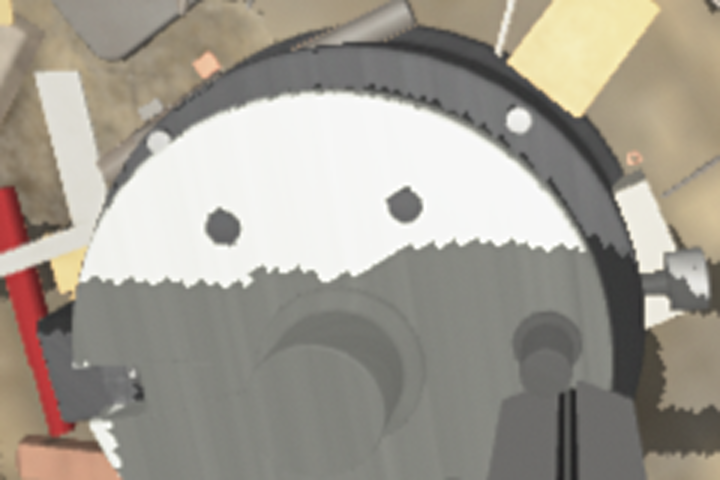

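```bash
python3 - <<'E'
from h import *
s=[591.41,-326.95,76.69,-179.457,-.12,-31.707]
W=lambda u,v,z:np.round(wonz(s,90+u/7-.43,180+v/7-.43,z),1)[:2]
D=lambda u,v,z:np.round(wonz(s,90+u/3-.33,110+v/3-.33,z),1)[:2]
a=lambda d:np.degrees(np.arctan2(d[1],d[0]))
e1,e2=W(88,290,44),W(150,492,44); print('ear',e1,e2,np.linalg.norm(e1-e2),a(e1-e2)-90)
n1,n2=W(170,365,68),W(215,487,68); print('notch out',n1,n2,np.linalg.norm(n1-n2),a(n1-n2)-90)
f1,f2=W(308,362,68),W(338,475,68); print('floor',f1,f2,np.linalg.norm(f1-f2),a(f1-f2)-90)
peg=D(546,371,86);boss=D(330,400,92);print(peg,boss,a(peg-boss),np.linalg.norm(peg-boss))
# plate circle fit
pts=np.array([D(*q,68) for q in [(75,290),(95,225),(150,155),(220,110),(320,90),(420,105),(500,150),(560,210),(595,270),(610,330)]])
x=np.linalg.lstsq(np.c_[2*pts,np.ones(len(pts))],(pts**2).sum(1),rcond=None)[0];print('pc',x[:2],np.sqrt(x[2]+x[:2]@x[:2]))
c=x[:2]
nm=(n1+n2+f1+f2)/4;em=(e1+e2)/2
print('notch dir',a(c-nm),'peg',a(peg-c),'peg-notch',a(peg-nm),'ear',a(c-em),np.linalg.norm(c-em),'screw',a(D(685,278,35)-c),a(D(685,278,35)-em))
print('marks',D(158,142,44),D(518,120,44),[a(D(*q,44)-c) for q in [(158,142),(518,120)]])
E
```

```text
ear [ 492.1 -255.3] [ 483.5 -275.1] 21.587033144922923 -23.47739989209296
notch out [ 509.4 -264.7] [ 505.4 -275.9] 11.892854997854794 -19.653824058053317
floor [ 519.9 -270.9] [ 515.5 -280.7] 10.742439201596628 -24.17910714668905
[ 595.4 -311.2] [ 560.4 -293.5] -26.82637561135273 39.22104027177249
pc [ 556.8911588  -293.41125899] 55.15842175887867
notch dir -24.664372619642894 peg -24.79406339491511 peg-notch -24.724686777025976 ear -22.211145368590316 74.62883730661662 screw -24.694507737367328 -23.451037679443843
marks [ 542.8 -235. ] [ 611.8 -272.1] [np.float64(103.56291643519684), np.float64(21.21226460605969)]
```

Emit:
send_rows([
  [-0.006,-0.01,0,0,0],
  [-0.002,-0.004,0.01,0,0],
  [0,0,0.02,0,0],
  [0,0,0.012,0,0],
  [-0.008,0.015,0,3,0],
  [-0.008,0.015,0,4,0],
  [-0.006,0.01,0,0,0],
  [0,0,0,0,0],
])

```text
t: 5.08
tool_pos: [560.0, -303.9, 123.5]
eef_rot: [-179.5, -0.4, -24.8]
contact_force: [0.2, -0.5, 0.4]
opening: 0.8
```

```bash
python3 - <<'E'
from h import *
p,d,s=grab('wrist','w5');print(s['t'],s['tool_pos'],s['eef_rot'],s['opening'],s['contact_force'])
crop('w5',0,90,320,240,2,'w5c')
E
```

```text
5.075 [ 559.95626526 -303.93058183  123.4707358 ] [-179.4992147    -0.36730904  -24.80344362] 0.840257498503095 [ 0.19390832 -0.47296778  0.41875229]
```

View pics/w5.png

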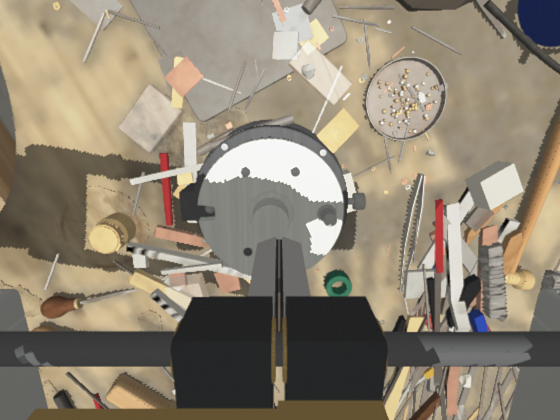

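```bash
python3 - <<'E'
from h import *
crop('w5',172,115,200,150,4,'w5c');crop('w5',172,180,60,50,12,'w5d')
E
```

```text
(no output)
```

View pics/w5c.png

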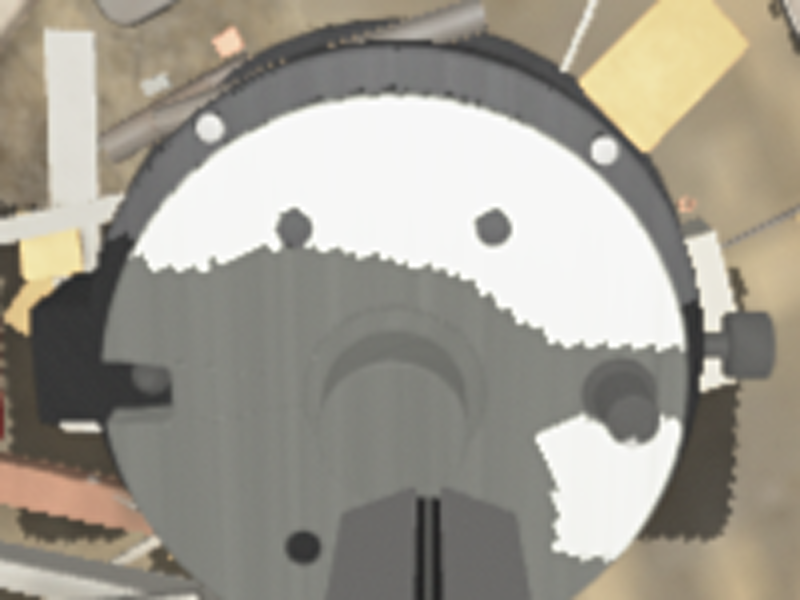

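View pics/w5d.png

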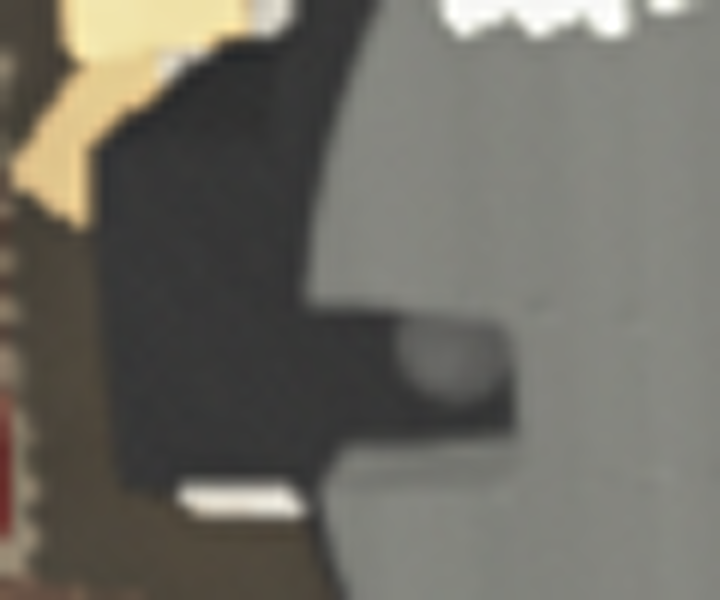

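```bash
python3 - <<'E'
from h import *
s=[559.956,-303.93,123.47,-179.499,-.367,-24.803]
W=lambda u,v,z:wonz(s,172+u/12-.46,180+v/12-.46,z)[:2]
D=lambda u,v,z:wonz(s,172+u/4-.375,115+v/4-.375,z)[:2]
a=lambda d:np.degrees(np.arctan2(d[1],d[0]))
for z in(48,50,52):
  p=W(453,349,z);n=W(453,374,68);print(z,p,n,n-p)
print('pin dia',np.linalg.norm(W(395,350,50)-W(510,350,50)),'notch w',np.linalg.norm(W(453,312,68)-W(453,436,68)))
pts=np.array([D(*q,68) for q in [(104,345),(135,250),(210,165),(300,110),(400,95),(500,115),(590,170),(650,240),(680,310),(687,380),(660,490)]])
x=np.linalg.lstsq(np.c_[2*pts,np.ones(len(pts))],(pts**2).sum(1),rcond=None)[0];c=x[:2];print('pc',c,np.sqrt(x[2]+c@c))
e1,e2=W(95,150,44),W(120,487,44);print('ear',np.linalg.norm(e1-e2),a(e1-e2)-90,a(c-(e1+e2)/2))
m=[(D(*q,44)) for q in [(210,128),(604,150)]];print('marks',[a(q-c) for q in m],[np.linalg.norm(q-c) for q in m])
n=W(453,374,68);print('notch',a(c-n),np.linalg.norm(c-n),'pin',a(c-W(453,349,50)),'peg',a(D(633,418,86)-c),'peg-n',a(D(633,418,86)-n),'screw',a(D(752,345,35)-c),'boss',D(397,430,92))
E
```

```text
48 [ 510.4599735  -275.37906997] [ 516.03473288 -273.28376059] [5.57475938 2.09530937]
50 [ 511.09454835 -275.02498596] [ 516.03473288 -273.28376059] [4.94018452 1.74122537]
52 [ 511.72912321 -274.67090195] [ 516.03473288 -273.28376059] [4.30560967 1.38714136]
pin dia 7.743491196605175 notch w 8.140569274717448
pc [ 557.33857406 -294.09517497] 54.880409300471506
ear 24.125704151743 -25.34948513323542 -23.457990779886398
marks [np.float64(103.21069502560476), np.float64(21.273178989287008)] [np.float64(59.596180361584906), np.float64(59.11541389733657)]
notch -26.741774664164947 46.250646098730016 pin -22.41035378964748 peg -23.959815195068494 peg-n -25.419071849302853 screw -24.705932105992538 boss [ 558.05961811 -293.84459253]
```

Emit:
send_rows([
  [-0.002,0.0097,0,0,0],
  [0,0,-0.01,0,0],
  [0,0,-0.009,0,0],
  [0,0,0,0,0],
  [0,0,0,0,0],
])

```text
t: 5.75
tool_pos: [558.6, -295.1, 102.0]
eef_rot: [-179.5, -0.4, -24.9]
contact_force: [-1.2, -0.1, -0.1]
opening: 0.4
```

Emit:
send_rows([
  [0,0.0005,-0.005,0,0],
  [0,0,-0.004,0,0],
  [0,0,-0.003,0,0],
  [0,0,-0.003,0,0],
  [0,0,0,0,0],
])

```text
t: 6.38
tool_pos: [559.1, -295.1, 87.6]
eef_rot: [-179.5, -0.5, -24.9]
contact_force: [-0.3, 0.8, 2.4]
opening: 0.5
```

Emit:
send_rows([
  [0,0,-0.003,0,0],
  [0,0,-0.003,0,0],
  [0,0,-0.002,0,0],
  [0,0,0,0,0],
])

```text
t: 6.88
tool_pos: [559.1, -295.1, 80.8]
eef_rot: [-179.6, -0.5, -24.9]
contact_force: [-1.0, 1.5, 5.6]
opening: 0.7
```

Emit:
send_rows([
  [0,0,-0.002,0,0],
  [0,0,-0.002,0,0],
  [0,0,-0.002,0,0],
])

```text
t: 7.25
tool_pos: [559.0, -295.0, 80.2]
eef_rot: [-179.6, -0.7, -24.9]
contact_force: [-3.1, 2.5, 13.7]
opening: 0.9
```

Emit:
send_rows([
  [0,0,-0.003,0,0],
  [0,0,-0.003,0,0],
])

```text
t: 7.5
tool_pos: [559.1, -295.0, 80.2]
eef_rot: [-179.6, -0.8, -24.9]
contact_force: [-4.7, 4.3, 18.8]
opening: 0.8
```

```bash
python3 - <<'E'
from h import *
p,d,s=grab('wrist','w6');print(s['t'],s['tool_pos'],s['eef_rot'],s['opening'],s['contact_force'],s['dq'])
crop('w6',150,120,200,150,4,'w6c')
E
```

```text
7.5 [ 559.05654495 -295.047731     80.17079014] [-179.63083736   -0.82609999  -24.85831012] 0.7739757792300742 [-4.66033202  4.33393387 18.78503867] [ 0.11785489 -0.36328194  0.57744185 -0.21608844 -0.87738165 -0.00438422]
```

View pics/w6c.png

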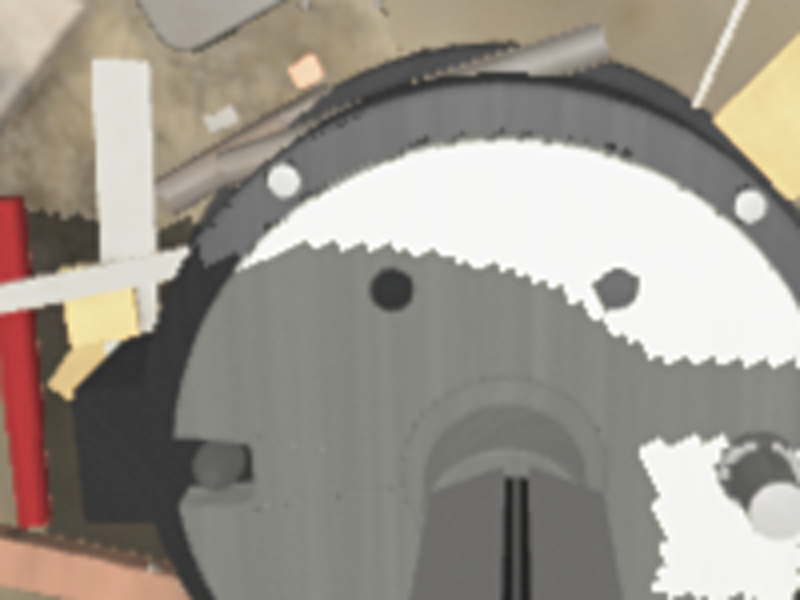

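```bash
python3 - <<'E'
from h import *
for i in range(6):
    p,d,s=grab('wrist','w7');print(s['t'],s['tool_pos'].round(2),s['contact_force'].round(2),abs(s['dq']).max().round(2))
from plant import hand_in
if s['contact_force'][2]>5 and s['tool_pos'][2]<81: print(hand_in())
E
```

```text
7.55 [ 559.08 -295.04   80.17] [-4.66  2.65 18.76] 0.11
7.6 [ 559.07 -295.03   80.15] [-4.5  2.9 18.1] 0.09
7.65 [ 559.03 -295.05   80.16] [-4.8   2.4  19.03] 0.05
7.7 [ 559.11 -295.05   80.2 ] [-4.5   3.15 17.93] 0.09
7.75 [ 559.07 -295.05   80.18] [-4.42  3.01 17.66] 0.13
7.8 [ 559.09 -295.03   80.16] [-4.1   2.35 18.73] 0.12
the job is handed in; nothing more can be done
None
```

The face plate is home on the pin with the fingertip still pressing it, and the job is handed in. `hand_in()` gives no verdict.

With shut fingers I pushed the peg about 55° counter-clockwise. I then checked in the wrist camera that the pin showed in the notch, and pressed on the middle of the boss.

**Last checks**
- **Depth:** the tip stopped hard at z ≈ 80.2 mm; fully home should be 80.
- **Press:** about 18–19 N downward, well above the spring's 6.5 N. It stayed steady over 0.25 s with the arm at rest.
- **Notch and pin:** the last wrist picture shows the pin inside the notch.
- **Time:** 7.8 s on the robot's clock.
- **Bystanders:** none of the moves went near them, but I did not re-measure their positions.

**Where measurements disagreed**
- **Yaw:** the fixture's yaw came out between −22.4° and −25.3° depending on the feature used. The plate's, before pressing, came out between about −24° and −25°. Both were within the pin's pull-in range, and the full 12 mm of travel shows they matched.
- **Plate centre:** estimates from the different cameras differed by about 5 mm.
- **Side load:** about 5 N remains on the tool while it presses.

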